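# Set a cake griddle up for baking

## Task

Get the griddle ready for baking: take the dial thermometer from the tool stand and push its stem fully home in the thermometer well behind the round window of the sloping control panel (you cannot see the hole, so feel for it with the tip), and push the damper knob in from full-out to its middle click. Leave the other tools in the stand and the bottle and shaker standing where they are.

Things in the scene. Friction and masses are not known exactly. Their poses are not given: they have to be found in the camera images.
- thermometer: Dial thermometer, about 0.1 kg, standing upright in one of the stand's holes. Origin at the stem's tip, z along the stem to the dial. Stem 8 mm across, 60 mm long, its last 5 mm tapering to 4 mm; then a brass neck 16 mm across, 25 mm long, whose shoulder rests on the stand; then the dial housing, a steel disc 44 mm across and 16 mm thick (85 to 101 mm from the tip), to grip by its rim.
- panel: Sloping control panel (aluminium sheet) on the robot's side of the gas griddle. Origin: centre of the round 40 mm window, in the sheet's outer face; z out of the sheet (40 deg from vertical, towards the robot), x up the slope (75 mm to each edge of the panel), y along the panel to the left, to the damper rod. Panel spans y = -139 to +289 mm. Beyond the upper edge, level with it, is the iron top, 280 mm deep.
- window (a point): Centre of the window. Behind it, 15 mm below the sheet's outer face and parallel to it, is a dark flat block with the well: a blind hole 9.5 mm across, 40 mm deep, square to the panel. The block floats: the hole's centre is anywhere within 6 mm up or down the slope and within 6 mm sideways of the window's centre, and cannot be seen. Stem fully home: its tip is 55 mm behind the sheet.
- damper (a joint): Damper rod, sliding along the panel's z at panel x = 0, y = 160 mm. Value = travel in m: 0 pushed in, 0.020 middle click, 0.040 pulled out; starts pulled out. Three spring notches pull it to the nearest of these within about 8 mm; some 10 N moves it over.
- knob_top (a point): Centre of the top of the damper's black knob: 28 mm across, 26 mm tall, its axis along the panel's z; the top is 52 mm + joint value out from the sheet, on an 8 mm rod.
- stand: Wooden tool stand, fixed, 64 x 214 x 68 mm high on a 76 x 226 mm foot. Origin: centre of the underside; long side along its y. Three holes 10 mm across at y = -70, 0, +70 mm; thermometer, pick and brush stand in them in any order.
- turning_pick: Cake turning pick standing in the stand: dark wooden handle 21 mm across, its top 161 mm above the table. Origin at its lower tip, 60 mm under the stand's top. Not to be moved.
- oil_brush: Oil brush with a red head 30 x 12 mm, standing head up in the stand, its top 147 mm above the table. Origin at its lower tip. Not to be moved.
- oil_bottle: Yellow squeeze bottle with a pointed nozzle, 56 mm across, 160 mm tall, loose on the table. Origin: centre of the underside. Not to be moved.
- sugar_shaker: Metal sugar shaker, 64 mm across, 101 mm tall, loose on the table. Origin: centre of the underside. Not to be moved.
Not all that is in view belongs to the job. Leave any black or turquoise look-alike of the thermometer alone.

How it is judged:
At the end, for the whole second after the job is handed in: The thermometer's tip is at least 51 mm behind the panel's face inside the window, its stem square to the panel within 0.15 rad, at rest; the damper rests at 0.020 m, 4 mm either way; pick, brush, bottle and shaker have moved less than 30 mm and lean less than 0.3 rad (z of thermometer in the frame of panel below -0.051 m and x of thermometer in the frame of panel between -0.012 and 0.012 m and y of thermometer in the frame of panel between -0.012 and 0.012 m and angle between the z axis of thermometer and the z axis of panel, either way round below 0.15 rad and linear speed of thermometer below 0.02 m/s and value of joint damper between 0.016 and 0.024 m and velocity of joint damper between -0.01 and 0.01 m/s and distance of each of turning_pick, oil_brush, oil_bottle, sugar_shaker from where it was at the start of the episode below 0.03 m and angle between each of turning_pick, oil_brush, oil_bottle, sugar_shaker's own z axis and vertical below 0.3 rad); the robot touches nothing.
It fails at once if the turning pick is moved 30 mm or tipped over (distance of turning_pick from where it was at the start of the episode above 0.03 m or angle between turning_pick's own z axis and vertical above 0.3 rad).
It fails at once if the oil brush is moved 30 mm or tipped over (distance of oil_brush from where it was at the start of the episode above 0.03 m or angle between oil_brush's own z axis and vertical above 0.3 rad).
It fails at once if the oil bottle is moved 30 mm or tipped over (distance of oil_bottle from where it was at the start of the episode above 0.03 m or angle between oil_bottle's own z axis and vertical above 0.3 rad).
It fails at once if the sugar shaker is moved 30 mm or tipped over (distance of sugar_shaker from where it was at the start of the episode above 0.03 m or angle between sugar_shaker's own z axis and vertical above 0.3 rad).
It also fails if it takes over 58 s, if anything falls off the work surface, if the arm or the gripper's body presses on something with over 40 N, if the wrist force passes 120 N, or if a joint passes its speed limit or range.

## Robot

A 6-joint arm with a two-finger parallel gripper is mounted at the origin on the work surface. World frame = base frame: x ahead of the robot, y to its left, z up, the work surface at z = 0. Lengths are in m, angles in rad, forces in N, time in s.
With the tool pointing down it reaches from about 0.225 to 0.725 m from the base axis. Payload 3.1 kg.
Tool frame: the origin (TCP) lies on the centre line of the jaws, within the pads' length; the fingertips stand 14 mm ahead of it and the grasp point (between the pads) lies 5 mm behind it (env.tcp_to_tips is the distance from the TCP to the fingertips, in m); z points along the fingers, y is the direction in which the jaws open and shut (so a half turn about z gives the same grasp; the last joint's range is limited). The gripper opens to 85 mm and grips with 20 to 120 N. Pads are 22 mm wide; open, the fingers measure 114 mm over their backs; the gripper's body (76 mm by 85 mm) begins 54 mm behind the grasp point. The pads swing forward as they close: fully open they stand 13 mm farther back than shut.
Start: joints at [-1.249, 0.048, 0.099, 1.622, 0, 1.443], TCP at [0.228, -0.473, 0.245] pointing down, gripper open.
Joint ranges: [-2.91, 2.91], [-0.99, 1.94], [-1.21, 1.42], [-2.12, 2.29], [-1.49, 1.47], [-3.14, 3.14]. Speed limits (rad/s): [2.79, 2.79, 3.14, 3.14, 3.14, 3.14].

## Interface

Orientations are given as a unit quaternion [w, x, y, z].
In Python, from station import env, gripper_to, kinematics, get_state, read_camera, camera_info, order gives the robot as it stands. The module is installed in compiled form; this text tells all that it offers. Calls block until the motion is done:
- env.move_ptp(position, orientation): joint-space move of the TCP to a pose.
- env.move_linear(position, ori=None, velocity=0.15): straight line of the TCP; ori=None keeps the orientation; velocity is the mean speed in m/s.
- env.movej(angles): joint-space move.
- gripper_to(opening, grip_force=None): finger opening in m; grip_force is the grip in N (None keeps the last); returns when the fingers have stopped.
- env.sleep(seconds).
- kinematics.inverse_kinematics(position, orientation): joint angles nearest the present ones, or None.
- get_state(): the state.
- read_camera(name): name is "side" or "top"; returns the picture (420x560x3 uint8, red, green, blue); there is no depth.
- camera_info(name): a dict with "fx", "fy", "cx", "cy" (pixels), "xyz" and "attitude" of the camera in the world. Camera axes: x right, y down, z forward; pixel columns grow to the right and rows downward; lengths in m; the calibration is good to about 2 mm. A picture is of the moment at which its call begins. camera_info takes no time and is no camera call.
A pose or a line that the arm cannot do raises env.MotionError and nothing moves.
- order.job_done(): hands the job in, once; it reports no verdict.
The state is a dict: "clock": time; "joints": joint angles; "qd": joint speeds; "tau": joint torques, N m; "ee_pos": TCP position; "ee_rot": TCP orientation; "force": force on the tool from outside, world axes, zero at the start; "wrist_torque": the same for the moment, N m; "gripper_width": finger opening in m.
Only numpy, scipy, OpenCV 4.12 (cv2) and the standard library are available. Lean on these libraries where they do the work, as an engineer would, in place of code of your own. Each camera call takes 0.05 s, during which the arm holds its last target.

## Working session

There is one attempt and no reset: what is moved stays moved. The work goes in short steps, each a Python script; the robot and the scene stay as the last script left them, time stands still between calls to the robot, and variables do not carry over. Pictures are saved under pics/ and viewed, and the job is handed in when it is done.

```bash
mkdir -p pics
python3 - <<'E'
from station import *
import cv2
for n in("side","top"):
    im=read_camera(n); cv2.imwrite(f"pics/{n}0.png",cv2.resize(im[...,::-1],(800,600),interpolation=cv2.INTER_CUBIC)); cv2.imwrite(f"pics/{n}0_raw.png",im[...,::-1])
    print(n,camera_info(n))
s=get_state(); print(s)
E
```

```text
side {'fx': 382.83016382327, 'fy': 382.83016382327, 'cx': 280.48238871240767, 'cy': 213.68951259681316, 'xyz': array([ 0.34595097, -0.80980436,  0.72449918]), 'attitude': array([-0.43760679,  0.89334839, -0.09413046,  0.03960323])}
top {'fx': 385.10340118955173, 'fy': 385.10340118955173, 'cx': 272.692623228199, 'cy': 202.8243954718783, 'xyz': array([ 0.35354675, -0.03218255,  1.00432443]), 'attitude': array([ 0.05474706, -0.69616751,  0.71348709, -0.05735618])}
{'clock': 0.1, 'joints': array([-1.24882910e+00,  4.86862023e-02,  9.77908212e-02,  1.62200316e+00,
       -1.90947633e-05,  1.44298354e+00]), 'qd': array([ 0.00024233, -0.00088344,  0.00344264, -0.00101888,  0.00011963,
        0.00017236]), 'tau': array([ 3.82130835e-03, -3.39852583e+01,  3.20935214e+01,  1.57804642e-02,
        5.21402228e-05, -4.47116946e-06]), 'ee_pos': array([ 0.22806769, -0.47230846,  0.24424744]), 'ee_rot': array([-1.04523453e-03,  9.74818100e-01,  2.22999027e-01, -1.11380955e-04]), 'force': array([-0.39538673, -0.5729306 , -0.0809059 ]), 'wrist_torque': array([-0.01729152, -0.0233448 , -0.00103562]), 'gripper_width': 0.08545437775255249}
```

View pics/side0.png

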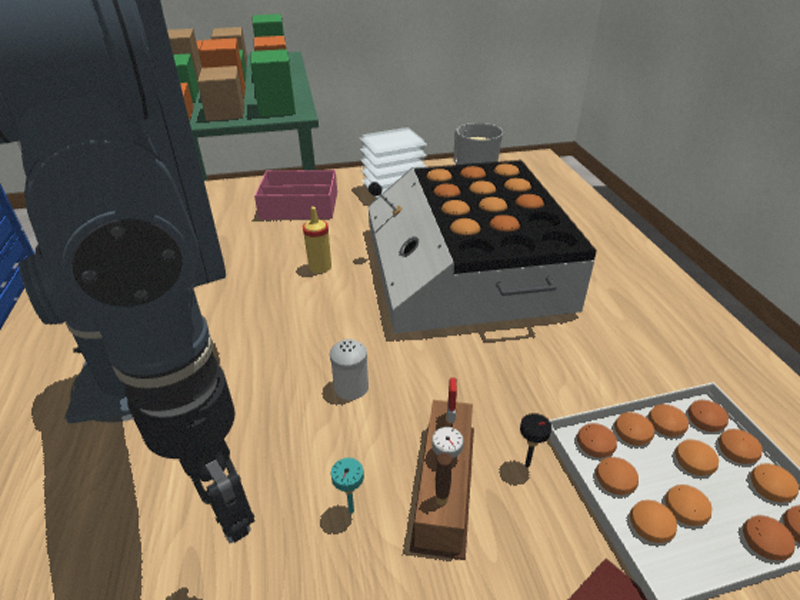

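View pics/top0.png

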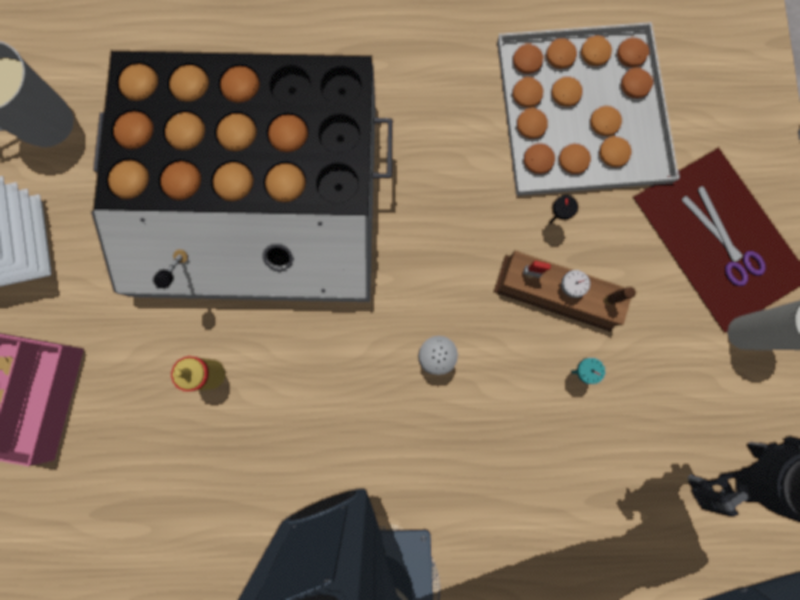

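Candidates in the top view (800 px scale): the white dial in the stand's middle hole (575,284), turquoise look-alike (592,371) and black look-alike (565,207). Only the white one stands in the stand, so I choose it. I'll check it in close crops.

Run:
```python
import cv2,numpy as np
t=cv2.imread("pics/top0_raw.png"); s=cv2.imread("pics/side0_raw.png")
def crop(im,u0,v0,w,h,k): return cv2.resize(im[v0:v0+h,u0:u0+w],(w*k,h*k),interpolation=cv2.INTER_CUBIC)
a=crop(t,340,165,110,75,7); cv2.imwrite("pics/c_stand_top.png",a)
cv2.imwrite("pics/c_panel_top.png",crop(t,60,130,210,90,3))
cv2.imwrite("pics/c_stand_side.png",crop(s,280,255,100,140,4))
cv2.imwrite("pics/c_panel_side.png",crop(s,245,110,120,120,5))
```

```text
(no output)
```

View pics/c_stand_top.png

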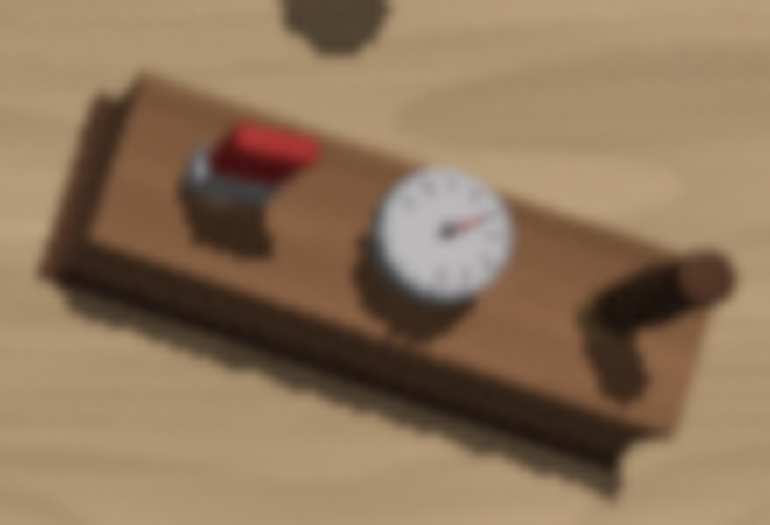

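View pics/c_panel_top.png

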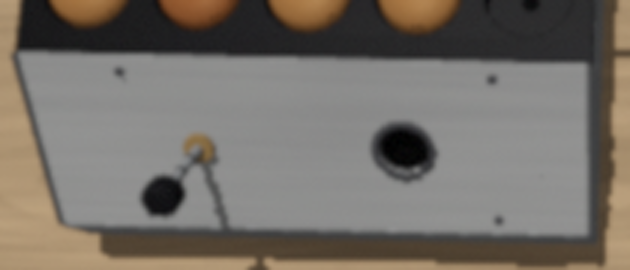

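View pics/c_stand_side.png

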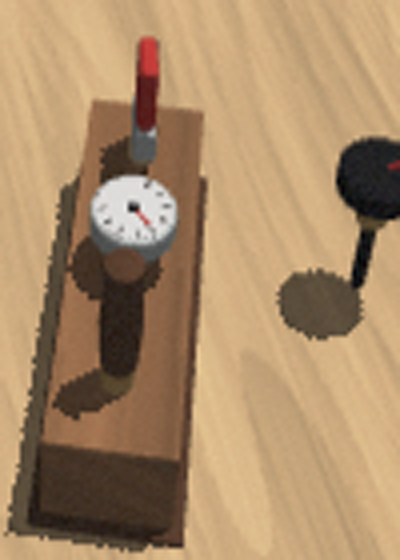

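View pics/c_panel_side.png

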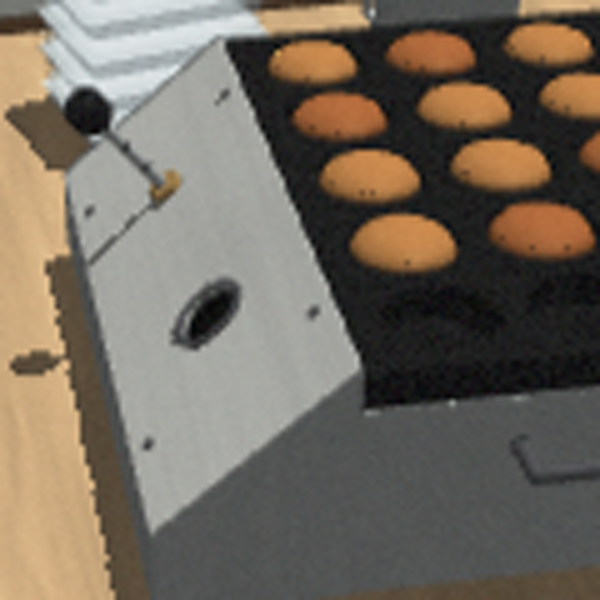

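The crops show a white dial with red needle upright in the middle hole, brush on one side and pick on the other. On the panel the window is at (403,151) and the knob at (163,196) in the top crop. Next I fit the poses from both views.

```bash
cat > h.py <<'E'
import numpy as np, cv2
from scipy.optimize import least_squares
from scipy.spatial.transform import Rotation as R
from station import *
def rq(q): return R.from_quat([q[1],q[2],q[3],q[0]])
def qr(r): x=r.as_quat(); return np.array([x[3],x[0],x[1],x[2]])
CAM={n:camera_info(n) for n in("side","top")}
def proj(n,P):
    c=CAM[n]; p=rq(c["attitude"]).inv().apply(np.atleast_2d(P)-c["xyz"])
    return np.c_[c["fx"]*p[:,0]/p[:,2]+c["cx"],c["fy"]*p[:,1]/p[:,2]+c["cy"]]
def ray(n,uv):
    c=CAM[n]; d=np.array([(uv[0]-c["cx"])/c["fx"],(uv[1]-c["cy"])/c["fy"],1]); return c["xyz"],rq(c["attitude"]).apply(d)
def at_z(n,uv,z): o,d=ray(n,uv); return o+d*(z-o[2])/d[2]
def tri(a,b):
    o1,d1=ray("top",a);o2,d2=ray("side",b)
    A=np.c_[d1,-d2]; s=np.linalg.lstsq(A,o2-o1,rcond=None)[0]
    p,q=o1+d1*s[0],o2+d2*s[1]; return (p+q)/2,np.linalg.norm(p-q)
def uc(off,k,x,y): return (off[0]+(x+.5)/k-.5, off[1]+(y+.5)/k-.5)
E
python3 - <<'E'
from h import *
np.set_printoptions(precision=4,suppress=True)
T=lambda x,y:uc((60,130),3,x,y); S=lambda x,y:uc((245,110),5,x,y)
pts=[("top",(75,289,0),T(17,52)),("top",(75,-139,0),T(589,62)),("top",(-75,-139,0),T(589,238)),("top",(-75,289,0),T(63,224)),
("top",(0,0,0),T(403,151)),("top",(0,160,79),T(163,195)),
("side",(75,289,0),S(225,38)),("side",(75,-139,0),S(362,372)),("side",(-75,-139,0),S(152,532)),("side",(-75,289,0),S(68,175)),
("side",(0,0,0),S(208,314)),("side",(0,160,79),S(87,110))]
def rot(yaw,tilt=np.radians(40)):
    z=np.array([-np.sin(tilt),0,np.cos(tilt)]);x=np.array([np.cos(tilt),0,np.sin(tilt)]);y=np.cross(z,x)
    return R.from_euler('z',yaw)*R.from_matrix(np.c_[x,y,z])
w=[3 if p[1][0]==0 else 1 for p in pts]
def res(v,raw=False):
    r=rot(v[3]);return np.array([ (1 if raw else ww)*(proj(n,r.apply(np.array(l)/1e3)+v[:3])[0]-uv) for (n,l,uv),ww in zip(pts,w)]).ravel()
f=least_squares(res,[.5,.15,.2,0],loss='soft_l1');print("panel",f.x);print(res(f.x,True).reshape(-1,2))
print("tri window",tri(T(403,151),S(208,314)),"knob",tri(T(163,195),S(87,110)),"bush",tri(T(199,150),S(165,187)))
r=rot(f.x[3]);print("pred knob",r.apply([0,.16,.079])+f.x[:3])
A=lambda x,y:uc((340,165),7,x,y);B=lambda x,y:uc((280,255),4,x,y)
print("dial z.109",at_z("top",A(443,234),.109),at_z("side",B(134,208),.109),tri(A(443,234),B(134,208)))
for c in((145,75),(92,240),(675,437),(715,262)): print(at_z("top",A(*c),.068))
print("pick top",at_z("top",A(706,279),.161),tri(A(706,279),B(124,262)),"brush",at_z("top",A(277,145),.147))
T2=lambda x,y:(x*.7,y*.7)
print("bottle",tri(T2(186,374),T2(313,208)), "shaker",at_z("top",T2(438,355),.10),"turq",at_z("top",T2(592,371),.1),"black",at_z("top",T2(565,207),.1))
E
```

```text
panel [ 0.5541  0.1446  0.1202 -0.0505]
[[-1.9211 -0.071 ]
 [-2.3234  1.4374]
 [-2.0485 -0.4497]
 [-1.4342 -0.2901]
 [ 0.6155 -0.1463]
 [ 0.118   0.1145]
 [-0.8188 -0.769 ]
 [-0.6358 -1.5958]
 [-0.9411 -0.3588]
 [-0.6397 -0.735 ]
 [ 0.0477  0.149 ]
 [ 0.2835  0.1158]]
tri window (array([0.5541, 0.1461, 0.1197]), np.float64(0.0003979419054442317)) knob (array([0.511 , 0.307 , 0.1812]), np.float64(0.001040824408757681)) bush (array([0.5591, 0.3051, 0.1212]), np.float64(0.0018205038118631906))
pred knob [0.5114 0.307  0.1807]
dial z.109 [ 0.5008 -0.3447  0.109 ] [ 0.5018 -0.343   0.109 ] (array([ 0.501 , -0.3442,  0.1106]), np.float64(0.0008361406697588494))
[ 0.5675 -0.2574  0.068 ]
[ 0.5084 -0.2351  0.068 ]
[ 0.4339 -0.4343  0.068 ]
[ 0.4952 -0.4541  0.068 ]
pick top [ 0.4758 -0.4088  0.161 ] (array([ 0.4763, -0.4093,  0.16  ]), np.float64(0.0006913846289476836)) brush [ 0.5252 -0.2799  0.147 ]
bottle (array([0.3681, 0.2727, 0.1657]), np.float64(0.002764735230449928)) shaker [ 0.3884 -0.1138  0.1   ] turq [ 0.3563 -0.3634  0.1   ] black [ 0.6339 -0.3402  0.1   ]
```

```bash
cat >> h.py <<'E'
P0=np.array([0.5541,0.1450,0.1200]); YAW=-0.0505
_t=np.radians(40)
RP=R.from_euler('z',YAW)*R.from_matrix(np.c_[[np.cos(_t),0,np.sin(_t)],[0,1,0],[-np.sin(_t),0,np.cos(_t)]])
def pw(l): return RP.apply(np.array(l,float))+P0       # panel->world
def tool(zdir,ydir):
    z=np.array(zdir)/np.linalg.norm(zdir);y=np.array(ydir,float);y-=z*(y@z);y/=np.linalg.norm(y)
    return R.from_matrix(np.c_[np.cross(y,z),y,z])
TH=np.array([0.5010,-0.3443]); SY=np.array([.349,.937,0])  # thermometer xy, stand long axis
GA=np.array([.937,-.349,0])
RPz=RP.as_matrix()[:,2];RPx=RP.as_matrix()[:,0];RPy=RP.as_matrix()[:,1]
E
python3 - <<'E'
from h import *
np.set_printoptions(precision=3,suppress=True)
ik=kinematics.inverse_kinematics
for s in(1,-1):
  for ax in(GA,SY):
    for z in(.25,.096): print("stand",s,ax[0],z,ik(np.r_[TH,z],qr(tool([0,0,-1],s*ax))))
for nm,ax in(("x",RPx),("y",RPy)):
  for s in(1,-1):
    for d in(.18,.1,.03): print("panel",nm,s,d,ik(pw([0,0,d]),qr(tool(-RPz,s*ax))))
    print("knob",nm,s,ik(pw([0,.16,.12]),qr(tool(-RPz,s*ax))))
E
```

```text
stand 1 0.937 0.25 [-0.712  0.272  0.36   1.659  0.     1.215]
stand 1 0.937 0.096 [-0.712  0.28   0.063  1.354  0.     1.215]
stand 1 0.349 0.25 [-0.712  0.272  0.36   1.659  0.    -0.356]
stand 1 0.349 0.096 [-0.712  0.28   0.063  1.354  0.    -0.356]
stand -1 0.937 0.25 [-0.712  0.272  0.36   1.659  0.    -1.927]
stand -1 0.937 0.096 [-0.712  0.28   0.063  1.354  0.    -1.927]
stand -1 0.349 0.25 [-0.712  0.272  0.36   1.659  0.     2.786]
stand -1 0.349 0.096 [-0.712  0.28   0.063  1.354  0.     2.786]
panel x 1 0.18 [ 0.35  -0.811 -0.682  1.041 -0.253  1.884]
panel x 1 0.1 [ 0.289 -0.686 -0.747  0.841 -0.216  1.835]
panel x 1 0.03 [ 0.249 -0.533 -0.77   0.658 -0.191  1.803]
knob x 1 [ 0.674 -0.358 -0.5    0.868 -0.44   2.166]
panel x -1 0.18 [ 0.35  -0.811 -0.682  1.041 -0.253 -1.257]
panel x -1 0.1 [ 0.289 -0.686 -0.747  0.841 -0.216 -1.306]
panel x -1 0.03 [ 0.249 -0.533 -0.77   0.658 -0.191 -1.339]
knob x -1 [ 0.674 -0.358 -0.5    0.868 -0.44  -0.975]
panel y 1 0.18 [ 0.35  -0.811 -0.682  1.041 -0.253  0.313]
panel y 1 0.1 [ 0.289 -0.686 -0.747  0.841 -0.216  0.264]
panel y 1 0.03 [ 0.249 -0.533 -0.77   0.658 -0.191  0.232]
knob y 1 [ 0.674 -0.358 -0.5    0.868 -0.44   0.596]
panel y -1 0.18 [ 0.35  -0.811 -0.682  1.041 -0.253 -2.828]
panel y -1 0.1 [ 0.289 -0.686 -0.747  0.841 -0.216 -2.877]
panel y -1 0.03 [ 0.249 -0.533 -0.77   0.658 -0.191 -2.91 ]
knob y -1 [ 0.674 -0.358 -0.5    0.868 -0.44  -2.546]
```

Run:
```python
from h import *
np.set_printoptions(precision=4,suppress=True)
q=qr(tool([0,0,-1],GA))
t0=get_state()["clock"]
env.move_ptp(np.r_[TH,.22],q); s=get_state();print(s["clock"]-t0,s["ee_pos"])
env.move_linear(np.r_[TH,.13],velocity=.12); s=get_state();print(s["clock"],s["ee_pos"],s["force"])
im=read_camera("side")[230:420,220:400]; cv2.imwrite("pics/s1.png",cv2.resize(im[...,::-1],None,fx=4,fy=3,interpolation=3))
im=read_camera("top")[140:260,320:480]; cv2.imwrite("pics/t1.png",cv2.resize(im[...,::-1],None,fx=5,fy=5,interpolation=3))
```

```text
1.1582999999999999 [ 0.5003 -0.3451  0.2202]
2.1583 [ 0.5013 -0.3449  0.1311] [-0.5257  0.0579  0.537 ]
```

View pics/s1.png

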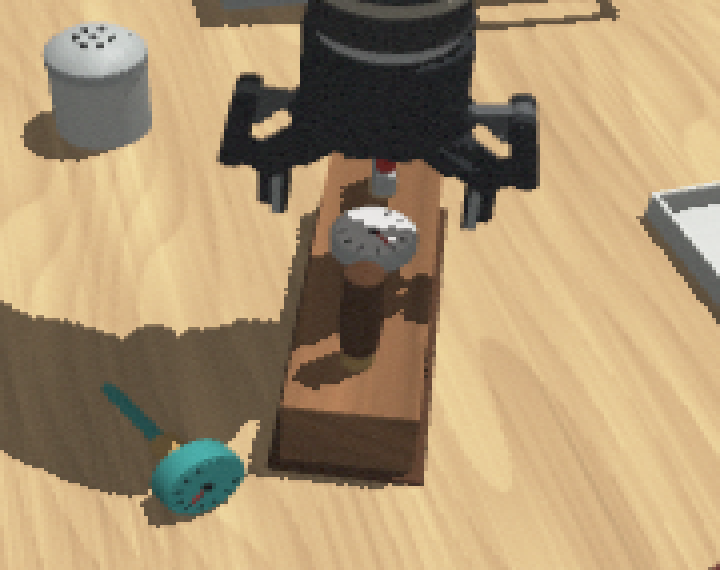

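View pics/t1.png

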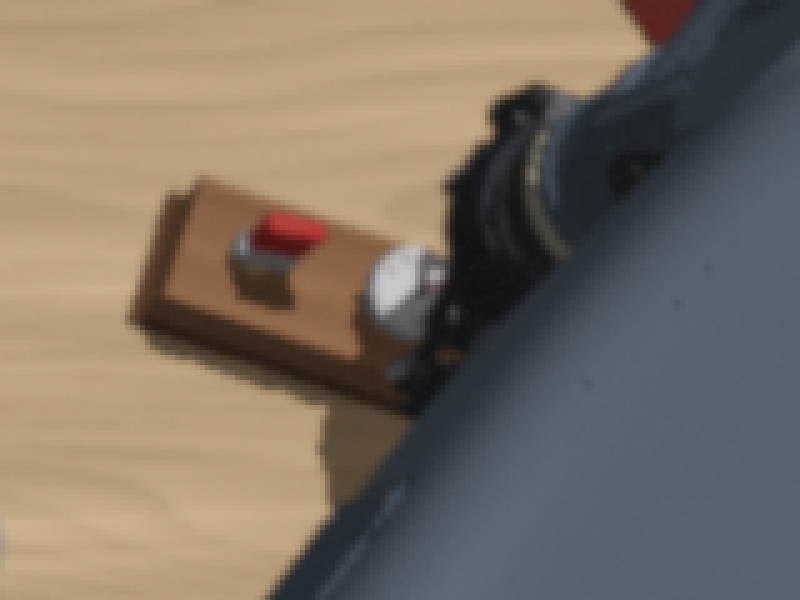

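Fingers straddle the white dial, which sits at (375,237) midway between the fingertips at 270 and 478. The turquoise look-alike, balanced on its tip before, now lies on the table well away. I saw no contact force. Going down to grip.

Run:
```python
from h import *
np.set_printoptions(precision=4,suppress=True)
env.move_linear(np.r_[TH,.096],velocity=.1); s=get_state();print(s["clock"],s["ee_pos"],s["force"])
gripper_to(.03,80); s=get_state();print(s["clock"],s["gripper_width"],s["ee_pos"],s["force"])
env.move_linear(np.r_[TH,.125],velocity=.1);s=get_state();print(s["clock"],s["gripper_width"],s["ee_pos"],s["force"])
env.move_linear(np.r_[TH,.24],velocity=.2);s=get_state();print(s["clock"],s["gripper_width"],s["ee_pos"],s["force"])
im=read_camera("side")[130:420,200:420]; cv2.imwrite("pics/s2.png",cv2.resize(im[...,::-1],None,fx=2.5,fy=2,interpolation=3))
```

```text
2.75 [ 0.5008 -0.344   0.0956] [ 0.4508  0.6309 -0.8777]
3.2333 0.0419255369095923 [ 0.5017 -0.3449  0.0973] [ 0.3092 -0.969   3.9555]
3.675 0.04168930261352877 [ 0.5008 -0.3442  0.125 ] [ 0.0352 -0.0141 -0.8024]
4.4 0.041716054776096384 [ 0.5005 -0.3439  0.2384] [-0.3207 -0.3151 -0.807 ]
```

View pics/s2.png

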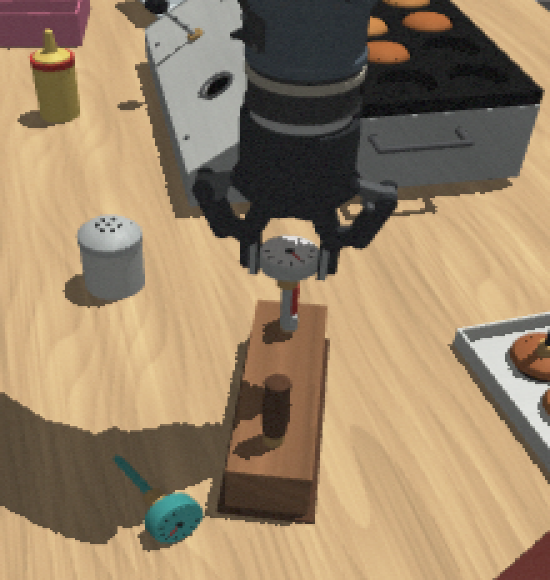

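Run:
```python
from h import *
np.set_printoptions(precision=4,suppress=True)
im=read_camera("side")[205:305,270:350]; cv2.imwrite("pics/s3.png",cv2.resize(im[...,::-1],None,fx=6,fy=6,interpolation=3))
s=get_state();p=s["ee_pos"]
for d in(.0365-.005-.0225,): pass
# tip predicted: dial mid (93mm from tip) at grasp point
for dz in(.003,.098,.0883,.028,.003): print(dz,(proj("side",p+[0,0,.005-.093+dz-.0])[0]-[270,205])*6)
```

```text
0.003 [259.5227 525.5402]
0.098 [272.6998 312.1174]
0.0883 [271.2513 335.5781]
0.028 [262.7836 472.7252]
0.003 [259.5227 525.5402]
```

View pics/s3.png

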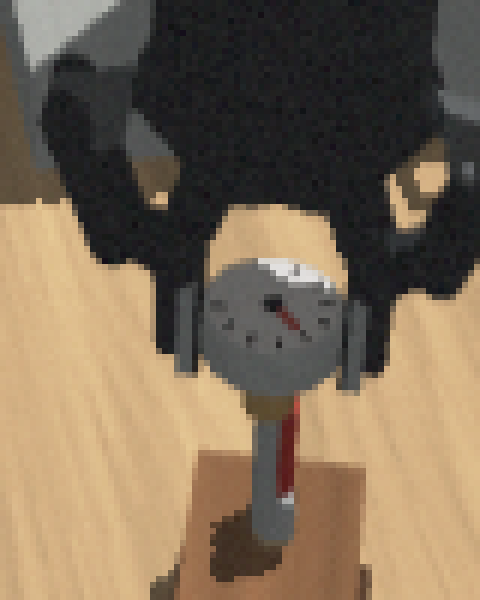

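```bash
cat >> h.py <<'E'
L=.089
QI=qr(tool(-RPz,RPx))
def pl(l): return RP.inv().apply(np.array(l)-P0)
def st():
    s=get_state(); return s["clock"],pl(s["ee_pos"])*1e3-[0,0,L*1e3],RP.inv().apply(s["force"]),s
E
python3 - <<'E'
from h import *
np.set_printoptions(precision=2,suppress=True)
env.move_linear(np.r_[TH,.28],velocity=.2)
env.move_linear(pw([0,0,.2]),QI,velocity=.3); print(st()[:3])
env.move_linear(pw([0,0,L+.015]),velocity=.15); print(st()[:3],st()[3]["gripper_width"])
im=read_camera("side")[100:220,230:390]; cv2.imwrite("pics/s4.png",cv2.resize(im[...,::-1],None,fx=5,fy=5,interpolation=3))
im=read_camera("top")[110:230,120:280]; cv2.imwrite("pics/t4.png",cv2.resize(im[...,::-1],None,fx=5,fy=5,interpolation=3))
for n,o in(("side",(230,100)),("top",(120,110))): print(n,[(proj(n,pw(l))[0]-o)*5 for l in([0,0,0],[0,0,.015],[0,0,.075])])
E
```

```text
(6.7167, array([ -0.21,  -0.66, 110.59]), array([-0.03,  0.06, -0.73]))
(7.5083, array([ 0.77, -0.28, 15.41]), array([-0.31,  0.53, -0.47])) 0.04187549308705277
side [array([281.16, 362.62]), array([265.07, 347.51]), array([198.29, 284.84])]
top [array([372.31, 349.28]), array([366.17, 364.26]), array([339.7 , 428.79])]
```

View pics/s4.png

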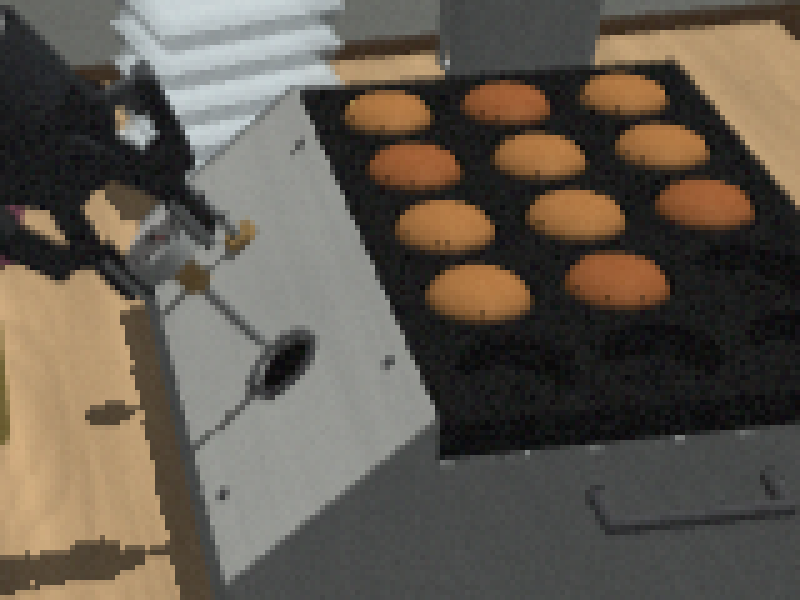

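View pics/t4.png

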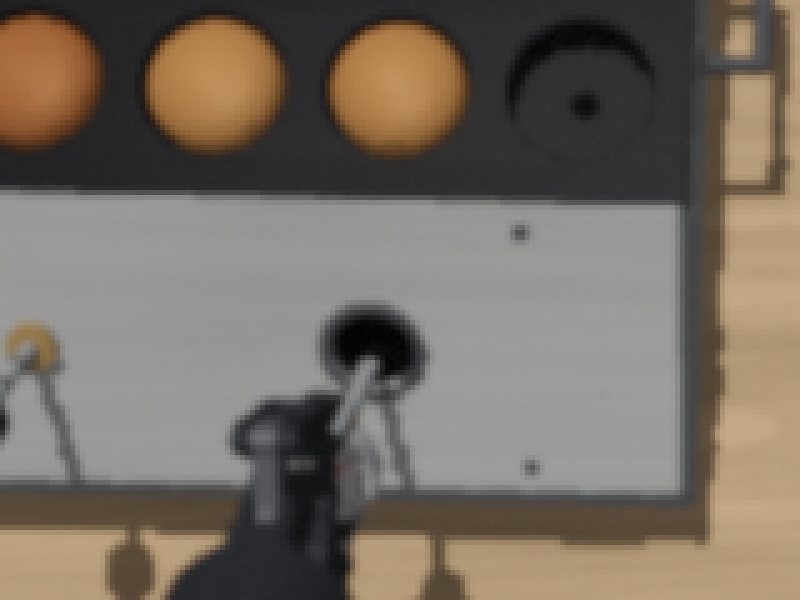

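The stem tip sits in front of the window, at top crop (372,358) and side crop (268,350). That is within about 2 mm of the prediction. Now find the block surface.

```bash
cat >> h.py <<'E'
def go(x,y,z,v=.1): env.move_linear(pw([x/1e3,y/1e3,z/1e3+L]),velocity=v)
E
python3 - <<'E'
from h import *
np.set_printoptions(precision=2,suppress=True)
go(-1,1,-10,.1); b=st(); print(b[:3]); 
for z in np.arange(-11,-22,-1.):
    go(-1,1,z,.05); s=st(); print(z,s[0],s[1],s[2]-b[2])
    if (s[2]-b[2])[2]>6: break
E
```

```text
(8.0083, array([-1.36,  0.99, -9.95]), array([-0.2 ,  0.25, -1.35]))
-11.0 8.2583 [ -0.27   1.18 -10.41] [-0.71 -1.1   0.81]
-12.0 8.5083 [ -0.94   1.01 -11.92] [-0.85 -1.01  1.57]
-13.0 8.7583 [ -1.14   0.95 -13.1 ] [-0.63 -0.91  0.57]
-14.0 9.0083 [ -1.12   0.97 -14.09] [-0.87 -0.69  0.76]
-15.0 9.2583 [ -1.15   0.98 -15.09] [0.26 0.03 1.2 ]
-16.0 9.5083 [ -1.13   0.98 -16.09] [-0.92 -0.14 -0.49]
-17.0 9.7583 [ -1.13   0.95 -17.08] [-0.61 -0.47  0.68]
-18.0 10.0083 [ -0.77   1.09 -17.74] [-0.75  0.17  4.11]
-19.0 10.2583 [ -0.51   1.26 -18.26] [-2.09 -0.61  9.34]
```

Run:
```python
from h import *
np.set_printoptions(precision=2,suppress=True)
go(-1,1,-16); b=st()[2]
g=[(x,y) for x in(-8,-4.8,-1.6,1.6,4.8,8) for y in (-8,-4.8,-1.6,1.6,4.8,8)]
g=sorted([(x-.5,y+.5) for x,y in g if abs(x)<8 or abs(y)<8],key=lambda p:(max(abs(p[0]+.5),abs(p[1]-.5)),np.arctan2(p[1],p[0])))
for x,y in g:
    go(x,y,-16); go(x,y,-19.5,.08); s=st(); f=s[2]-b
    print((x,y),round(s[0],2),s[1],f)
    if f[2]<4: print("HOLE?"); break
    if f[2]>40 : break
    if s[0]>26: go(x,y,-16);break
```

```text
(-2.1, -1.1) 11.01 [ -1.42  -0.68 -18.36] [-3.62 -0.28 12.1 ]
(1.1, -1.1) 11.51 [  2.27  -0.61 -18.21] [-3.43 -0.09 15.46]
(1.1, 2.1) 12.01 [  1.48   2.56 -18.41] [-4.43  0.41 16.44]
(-2.1, 2.1) 12.51 [ -3.     1.9  -20.27] [-0.73  0.61  0.42]
HOLE?
```

Run:
```python
from h import *
np.set_printoptions(precision=2,suppress=True)
b=np.array([-.5,-.2,-.8])
x,y=-2.1,2.1
for z in (-22,-24,-26,-28,-30):
    go(x,y,z,.08); s=st(); f=s[2]-b
    print(z,(round(x,2),round(y,2)),round(s[0],2),s[1],f,s[3]["wrist_torque"],s[3]["gripper_width"])
    if f[2]>12: break
    for i,v in enumerate(f[:2]):
        if abs(v)>1.5:
            d=np.clip(v/8,-.8,.8)
            if i==0:x+=d
            else:y+=d
```

```text
-22 (-2.1, 2.1) 12.76 [ -3.08   2.13 -22.57] [-0.54  0.53 -0.53] [0.24 1.15 0.14] 0.04159751178185973
-24 (-2.1, 2.1) 13.01 [ -3.11   2.12 -24.5 ] [-2.2   1.06 -1.39] [0.32 1.42 0.21] 0.04163528725691418
-26 (np.float64(-2.38), 2.1) 13.26 [ -3.16   2.08 -26.36] [-2.71  1.79 -0.67] [0.31 1.49 0.25] 0.04200204345742156
-28 (np.float64(-2.71), np.float64(2.32)) 13.51 [ -3.22   2.3  -28.27] [-3.03  0.58 -1.33] [0.33 1.54 0.18] 0.04187039805161263
-30 (np.float64(-3.09), np.float64(2.32)) 13.76 [ -3.29   2.26 -30.2 ] [-3.19  0.76 -0.99] [0.23 1.53 0.19] 0.041689866451012234
```

Run:
```python
from h import *
np.set_printoptions(precision=2,suppress=True)
b=np.array([-.5,-.2,-.8])
x,y=-3.5,2.4
for z in (-33,-36,-39,-42,-45,-48,-51,-53,-55,-57,-59,-61):
    go(x,y,z,.08); s=st(); f=s[2]-b
    print(z,(round(x,2),round(y,2)),round(s[0],2),s[1],f,s[3]["wrist_torque"])
    if f[2]>14: break
    for i,v in enumerate(f[:2]):
        if abs(v)>1.5:
            d=np.clip(v/8,-.8,.8)
            if i==0:x+=d
            else:y+=d
```

```text
-33 (-3.5, 2.4) 14.01 [ -3.4    2.29 -33.16] [-3.36  1.62 -1.03] [0.23 1.38 0.22]
-36 (np.float64(-3.92), np.float64(2.6)) 14.26 [ -3.47   2.5  -36.04] [-1.79  0.23 -0.99] [0.24 1.22 0.07]
-39 (np.float64(-4.14), np.float64(2.6)) 14.51 [ -3.57   2.51 -39.  ] [-1.27  0.35  0.02] [0.17 1.16 0.04]
-42 (np.float64(-4.14), np.float64(2.6)) 14.76 [ -3.6    2.57 -41.99] [ 0.04  0.13 -0.54] [0.19 0.95 0.11]
-45 (np.float64(-4.14), np.float64(2.6)) 15.01 [ -3.7    2.55 -45.03] [-0.11  1.29 -0.43] [0.13 0.93 0.11]
-48 (np.float64(-4.14), np.float64(2.6)) 15.26 [ -3.8    2.58 -48.05] [ 0.97  0.78 -0.36] [0.14 0.79 0.07]
-51 (np.float64(-4.14), np.float64(2.6)) 15.51 [ -4.03   2.56 -51.13] [ 0.26  0.64 -0.87] [0.19 0.78 0.06]
-53 (np.float64(-4.14), np.float64(2.6)) 15.76 [ -4.01   2.58 -53.05] [-0.75  0.35  0.  ] [0.18 0.74 0.1 ]
-55 (np.float64(-4.14), np.float64(2.6)) 16.01 [ -4.15   2.58 -55.1 ] [-0.45  0.83  0.14] [0.14 0.75 0.06]
-57 (np.float64(-4.14), np.float64(2.6)) 16.26 [ -4.22   2.58 -57.13] [ 0.05  1.49 -0.08] [0.11 0.75 0.07]
-59 (np.float64(-4.14), np.float64(2.6)) 16.51 [ -3.75   2.97 -57.98] [-3.45 -0.38 11.54] [0.07 1.63 0.05]
-61 (np.float64(-4.57), np.float64(2.6)) 16.76 [ -3.36   3.51 -58.59] [-6.1  -0.18 26.99] [ 0.08  2.52 -0.1 ]
```

The bottom is felt 40.2 mm below the block's surface, which matches the well's depth. I relieve the load, release, retreat and look.

Run:
```python
from h import *
np.set_printoptions(precision=2,suppress=True)
go(-4,2.6,-58,.05); print(st()[:3])
gripper_to(.066); print(st()[:3],st()[3]["gripper_width"])
go(-4,2.6,-20,.12); go(-4,2.6,60,.25)
env.move_linear(pw([0,.1,.2]),velocity=.3); print(st()[:3])
gripper_to(0.0);print(st()[0])
im=read_camera("side")[100:220,230:390]; cv2.imwrite("pics/s5.png",cv2.resize(im[...,::-1],None,fx=5,fy=5,interpolation=3))
im=read_camera("top")[110:230,80:240]; cv2.imwrite("pics/t5.png",cv2.resize(im[...,::-1],None,fx=5,fy=5,interpolation=3))
for n,o in(("side",(230,100)),("top",(80,110))): print(n,[(proj(n,pw(l))[0]-o)*5 for l in([-.004,.0025,.0],[-.004,.0025,.03],[-.004,.0025,.0455],[0,.16,.092])])
```

```text
(17.0083, array([ -3.54,   2.8 , -57.65]), array([-1.81, -0.43,  6.28]))
(17.3667, array([ -3.93,   2.4 , -58.22]), array([-0.02, -0.26, -0.46])) 0.06584159471580349
(18.8167, array([ -2.2 , 100.31, 109.01]), array([ 0.14,  0.13, -0.09]))
19.45
side [array([275.43, 364.58]), array([243.01, 334.26]), array([225.89, 318.25]), array([147.69, 145.14])]
top [array([567.71, 356.69]), array([555.14, 387.24]), array([548.35, 403.74]), array([158.65, 438.93])]
```

View pics/s5.png

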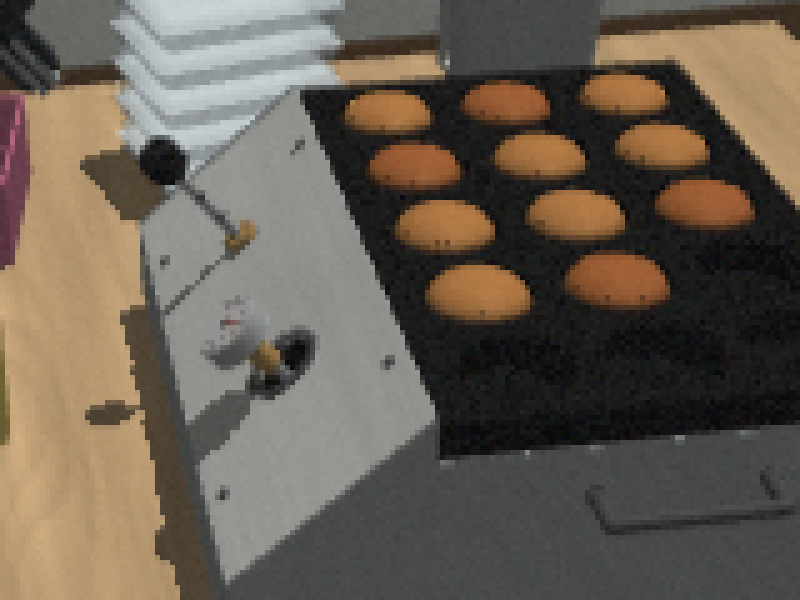

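View pics/t5.png

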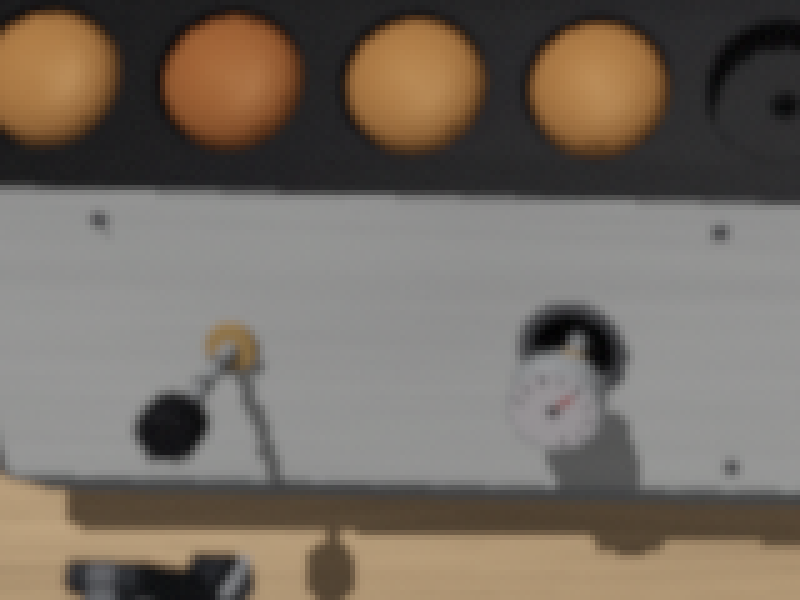

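Seen: dial seated close over the window (top (553,405), side (236,325)), square to the panel. The knob is still full out, at top (172,425). Next I push the knob with closed fingertips, feeling for first contact.

Run:
```python
from h import *
np.set_printoptions(precision=2,suppress=True)
def k(t,v=.1): env.move_linear(pw([0,.160,t/1e3+.014]),velocity=v)
def s_():
    s=get_state(); return round(s["clock"],2),pl(s["ee_pos"])*1e3-[0,0,14],RP.inv().apply(s["force"])
k(115,.2); k(100); b=s_(); print(b)
c=None;t=99.
while t>68:
    k(t,.05); s=s_(); f=(s[2]-b[2]); print(t,s[0],s[1],f)
    if f[2]>35: break
    if c is None and f[2]>2.5: c=s[1][2]; print("contact",c)
    if c is not None and s[1][2]<c-17.5: break
    t-=1.5 if c is None else 2
```

```text
(20.47, array([  0.25, 159.43, 100.52]), array([0.56, 0.16, 0.03]))
99.0 20.72 [  0.5  160.05  99.59] [-0.48  0.38 -0.16]
97.5 20.97 [ -0.09 159.96  97.47] [-1.38 -0.14  0.82]
96.0 21.22 [ -0.16 159.94  95.84] [-0.34  0.16 -0.46]
94.5 21.47 [ -0.17 159.93  94.34] [-0.32  0.32 -0.27]
93.0 21.72 [ -0.11 159.93  92.88] [ 0.71 -0.76  0.66]
91.5 21.97 [ -0.12 159.93  91.37] [-0.14 -0.1  -0.23]
90.0 22.22 [ -0.16 159.95  89.86] [-0.49 -0.37 -0.23]
88.5 22.47 [ -0.11 159.93  88.38] [0.63 0.55 1.24]
87.0 22.72 [  0.21 160.13  87.08] [ 0.22 -0.09 -0.4 ]
85.5 22.97 [  0.26 160.12  85.76] [-0.91 -1.57  2.78]
contact 85.76411362805612
83.5 23.22 [  0.27 160.13  83.86] [-0.82 -0.48  5.49]
81.5 23.47 [  0.28 160.15  81.77] [-0.82 -0.33  6.51]
79.5 23.72 [  0.18 160.13  79.41] [-1.34 -0.66  2.29]
77.5 23.97 [ -1.02 159.51  76.62] [-0.57  0.47  0.35]
75.5 24.22 [ -0.47 159.72  75.01] [-0.48  0.12  0.5 ]
73.5 24.47 [ -0.16 159.9   73.32] [-0.53 -0.88 -0.19]
71.5 24.72 [ -0.13 159.94  71.37] [-0.72 -0.29 -0.03]
69.5 24.97 [ -0.16 159.91  69.35] [-0.4  -1.13 -0.11]
```

It clicked over after about 7 mm of travel and snapped ahead of the tips, with force back to 0. I retreat and look.

Run:
```python
from h import *
env.move_linear(pw([0,.16,.13]),velocity=.2); env.move_linear(pw([-.02,.1,.2]),velocity=.3)
env.move_ptp(np.array([.30,-.05,.40]),qr(tool([0,0,-1],[0,1,0])))
print(get_state()["clock"])
im=read_camera("side"); cv2.imwrite("pics/s6f.png",im[...,::-1]); cv2.imwrite("pics/s6.png",cv2.resize(im[100:220,230:390][...,::-1],None,fx=5,fy=5,interpolation=3))
im=read_camera("top"); cv2.imwrite("pics/t6f.png",im[...,::-1]);cv2.imwrite("pics/t6.png",cv2.resize(im[110:230,80:240][...,::-1],None,fx=5,fy=5,interpolation=3))
for t in(.039,.059,.079): print(t,*[(proj(n,pw([0,.16,t]))[0]-o)*5 for n,o in(("side",(230,100)),("top",(80,110)))])
```

```text
28.0
0.039 [202.54401058 198.75775002] [202.46245598 380.08123561]
0.059 [182.14501999 178.8198881 ] [186.47683277 401.552681  ]
0.079 [161.38388487 158.5280681 ] [169.83532992 423.90508573]
```

View pics/s6.png

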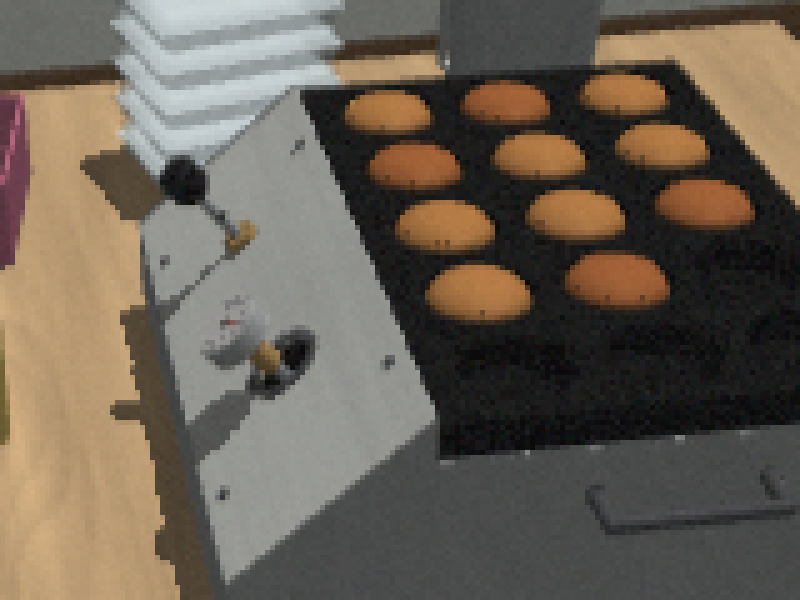

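View pics/t6.png

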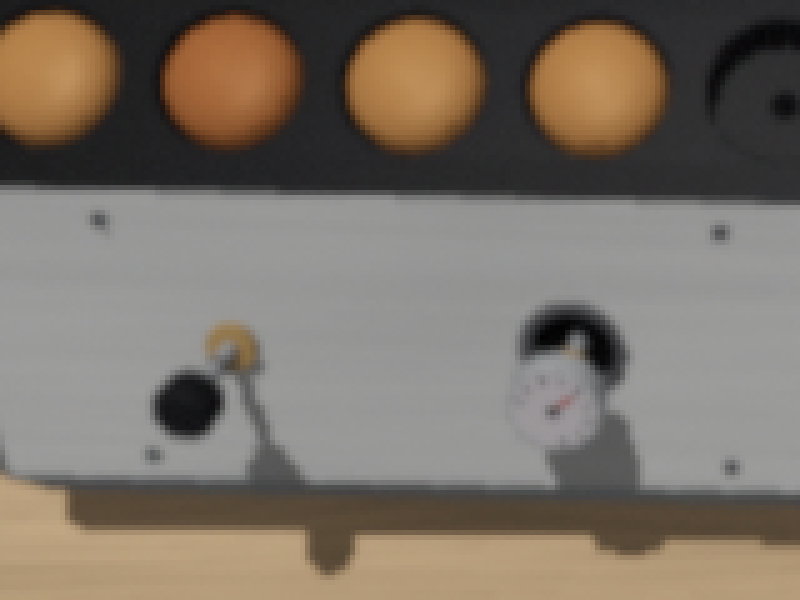

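View pics/s6f.png

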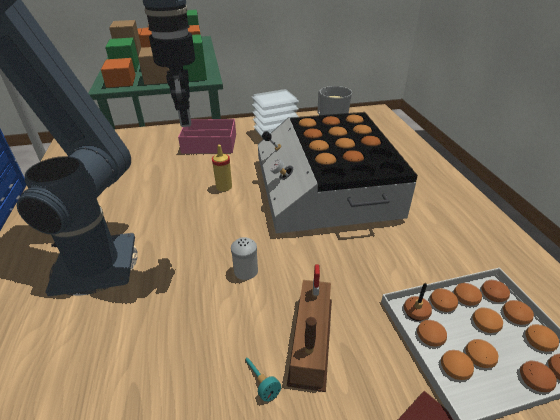

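View pics/t6f.png

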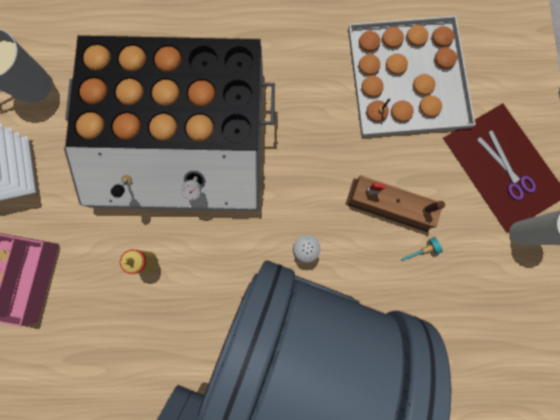

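Run:
```python
from h import *
print(order.job_done(), get_state()["clock"])
```

```text
the job is handed in; nothing more can be done
the job is handed in; nothing more can be done
```

I put the thermometer in its well and pushed the damper in to its middle click, then handed the job in. The clock read 28 s at my last check. The hand-in gives no verdict, so what follows rests on my own checks.

- **Thermometer:** I gripped the white dial from the stand's middle hole and felt for the hole behind the window. The fourth grid poke found it. I pushed the stem in until it hit bottom at 27 N, about 40.2 mm below the block surface I had felt, against a well depth of 40 mm. The pictures taken after release show the dial seated and square to the panel.
- **Damper:** it clicked over once. In the last pictures the knob is within about half a pixel of where 0.020 m should put it, and its shift from full-out matches 20 mm.
- **Other things:** the pick, brush, bottle and shaker stand where they did. The arm was clear of everything.

Three things did not quite agree:
- **Block surface:** I felt it 2.4 mm deeper than my camera fit predicted.
- **Knob contact:** first contact came about 5.5 mm later than the camera fit predicted. I went by relative travel and the felt contact there.
- **Look-alikes:** both the turquoise and the black thermometer had toppled. They had been balanced on their tips, and I never reached for them. I saw no contact force when the turquoise one was found down. The black one I only noticed in the last pictures.

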